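# Close the sample jar with its screw cap

## Task

Close the open sample jar in the foam stand: pick up its loose orange screw cap from the bench, set it squarely on the jar's neck and turn it backwards (anticlockwise seen from above) under light pressure until you feel the thread drop into place, then screw it down clockwise until it is fully home, and let go. Work gently, never forcing the cap against the thread, and leave the wash bottle, the beaker and the marker pen alone.

Things in the scene. Friction and masses are not known exactly. Their poses are not given: they have to be found in the camera images.
- cap: Loose round orange screw cap, 56 mm across, 27 mm high, 50 g, open side down on the bench. Origin: centre of its lower rim, z up. Straight ribbed sides that hardly slip in a grip, gripped from above at any yaw. Inside 49 mm wide, 20 mm deep, with 4 round lugs 3.5 mm thick on its +x, +y, -x, -y axes, reaching in to 20 mm from the axis, their centres 3.5 mm above the rim.
- stand: White foam block 110 x 110 x 45 mm, fixed, origin: centre of its underside. It holds the white jar upright in its middle; the jar cannot lift, and twists only springily in the foam, about 0.25 rad per N m. Jar body 54 mm across, shoulder 85 mm above the bench. The angle at which the jar stands in the block, so where its thread starts lie, differs every time and is not in this pose: feel for it.
- mouth (a point): Centre of the jar's open mouth: on the neck's upright axis at its rim, 106 mm above the bench. The neck is 21 mm high, core 37 mm across with a tapered tip, 46 mm over the thread; sideways play of the cap on it is about 1.5 mm.
- ridge (a point): Point on the neck's axis at the height of the ridge tops, 98.5 mm above the bench. Each quarter of the neck has, going clockwise from above: an 8 mm open gap (lugs are 3.5 mm), a flat-topped ridge (58 degrees) with the thread under it, a stop 4 mm wide standing 3 mm above the ridge.
- rest (a point): Point on the axis, 96.8 mm above the bench, where the cap's origin lies when its lugs rest on the ridges (3 mm higher if they rest on the stops). From there the cap turned anticlockwise, 90 degrees at most, slides along until the lugs fall 7.3 mm into the gaps and meet the next stops; turned clockwise it jams against the stops.
- home (a point): Point on the neck's axis, 86 mm above the bench, where the cap's origin lies when the cap is fully home. Once dropped into the thread, the cap turned clockwise goes level for up to 20 degrees, then sinks its last 3.5 mm by about 5 mm per radian, until its inner top meets the rim. Its lugs meet firm end stops 63 degrees from the backward stops.
- wash_bottle: Bystander: white squeeze bottle with a red bent spout, 68 mm across, 184 mm high with the spout; origin: centre of its underside.
- beaker: Bystander: empty glass beaker, 72 mm across, 90 mm high; origin: centre of its underside.
- marker: Bystander: marker pen lying on the bench, about 144 mm long, 12 mm thick; origin: underside below its middle.
Not all that is in view belongs to the job. Of the things that look like the cap, the middle-sized one is meant.

How it is judged:
On the way, in this order (a step that is already met when the one before it is completed fails the run):
1. the cap is picked up off the bench (height (world z) of cap above 0.06 m), for 0.1 s.
2. the cap has dropped into the thread (less than 6 mm above home, on the axis, level) (z of cap in the frame of home below 0.006 m and horizontal distance between cap and home below 0.004 m and angle between cap's own z axis and vertical below 0.12 rad), for 0.1 s.
At the end, for the whole second after the job is handed in: The cap sits on the jar screwed fully home: its rim no more than 1.2 mm above its home height, within 3 mm of the neck's axis, level within 0.06 rad, and at rest (z of cap in the frame of home below 0.0012 m and horizontal distance between cap and home below 0.003 m and angle between cap's own z axis and vertical below 0.06 rad and linear speed of cap below 0.01 m/s and angular speed of cap below 0.1 rad/s); the robot touches nothing.
It fails at once if the cap is forced: more than 40 N between the cap and the jar or stand (contact force between cap and stand above 40 N).
It fails at once if the wash bottle is pushed more than 20 mm or tipped (distance of wash_bottle from where it was at the start of the episode above 0.02 m or angle between wash_bottle's own z axis and vertical above 0.3 rad).
It fails at once if the beaker is pushed more than 20 mm or tipped (distance of beaker from where it was at the start of the episode above 0.02 m or angle between beaker's own z axis and vertical above 0.3 rad).
It fails at once if the marker pen is pushed more than 20 mm (distance of marker from where it was at the start of the episode above 0.02 m).
It also fails if it takes over 72 s, if anything falls off the work surface, if the arm or the gripper's body presses on something with over 40 N, if the wrist force passes 120 N, or if a joint passes its speed limit or range.

## Robot

A 6-joint arm with a two-finger parallel gripper is mounted at the origin on the work surface. World frame = base frame: x ahead of the robot, y to its left, z up, the work surface at z = 0. Lengths are in m, angles in rad, forces in N, time in s.
With the tool pointing down it reaches from about 0.3 to 0.85 m from the base axis. Payload 4.2 kg.
Tool frame: the origin (TCP) lies on the centre line of the jaws, within the pads' length; the fingertips stand 14 mm ahead of it and the grasp point (between the pads) lies 5 mm behind it; z points along the fingers, y is the line along which they close (so a half turn about z gives the same grasp; the last joint's range is limited). The gripper opens to 91 mm and grips with 3 to 60 N. Pads are 32 mm wide; open, the fingers measure 118 mm over their backs; the gripper's body (76 mm by 178 mm) begins 60 mm behind the grasp point.
Start: joints at [-1.354, 0.32, 1.565, -0, 1.257, -0.02], TCP at [0.135, -0.559, 0.228] pointing down, gripper open.
Joint ranges: [-3.11, 3.11], [-0.84, 2.01], [0.21, 2.61], [-1.34, 4.49], [0.05, 2.63], [-2.56, 2.56]. Speed limits (rad/s): [2.57, 2.57, 3.14, 3.14, 3.14, 3.14].

## Interface

Orientations are given as a rotation vector (axis times angle).
In Python, from plant import manip, capture, spotter gives the robot as it stands.
- The arm moves only by the shell command python3 -m creep 'ROWS' [OPENING] [FORCE]. ROWS is JSON, a list of rows, each a list of 2 entries, a list of its own where there are three numbers: the shift along the tool's x, y, z in m, then the turn about the tool's z in rad. In form: [[[x, y, z], turn], ...]. A call has 1 to 8 rows; each row is the pose to reach, as a shift and turn from the pose commanded when the call began, along the tool's axes at that moment; what a row does not reach only later rows make up. A row lasts 1/10 s, in which the tool goes at most 50 mm and 8.59 degrees, less where a joint would pass 70% of its speed; a pose out of reach is approached as far as the arm can. A call with a gripper value outside its range is refused whole. OPENING is the finger opening in m, from 0 to 0.0912, set as the call begins (- or left out, the last holds). The fingers move at their own pace and stop on an object; FORCE is the grip in N (left out, the last holds). Time passes only in rows, so rows that repeat a pose let the fingers close. It gives the time, the measured TCP pose, the force, the opening and the grip force at its end, in the units of the state.
- manip.state(): the state, without advancing time (a new reading comes with each control period).
- capture(name): name is "scene" or "side" or "wrist"; returns a dict with "img" (480x640x3 uint8, blue, green, red), "depth" (480x640 float32, m along the optical axis (not along the pixel's ray), 0 where there is no reading), "fx", "fy", "cx", "cy" (pixels), "k1" (the pictures are not rectified: a ray, as slopes to the right and down, at radius r is drawn at 1 + k1 r^2 times it, then the intrinsics apply), "R" (3x3) and "t" (3): a world point X has camera coordinates R X + t; the wrist camera has in their place "hand_eye" (4x4, takes a point from camera to tool coordinates, whose origin is the TCP and whose axes are the flange's). Camera axes: x right, y down, z forward; pixel columns grow to the right and rows downward; lengths in m; the calibration is good to about 2 mm. A picture is of the moment at which its call begins: read the wrist's pose just before it.
- manip.finish_job(): hands the job in; it is judged then, once.
Trained networks look in a picture, given as the dict that the camera call returned (one of the last four; its "shot" number tells which), for a name from the list of things; names that differ only in an ending like _2 or _b are one class to them, and where a whole thing is asked for, a point or a joint stands for the part that bears it (a point fixed in the world has none). Each returns a list of dicts, best first, with "p" (0 to 1); they miss things now and then, are a little off and sometimes report something else, mostly with a low value. They report only what shows in the picture. A call takes as long as a camera call. They do not tell look-alikes from the thing itself.
- spotter.recognise(label, picture): "at" ([x, y, z] in m, in world coordinates, good to about 4 mm: the middle of the surface that is visible of it).
- spotter.regions_of(label, picture): "mask" (480x640 bool, what is visible of it).
- spotter.pinpoint(label, picture): "at" ([x, y, z] in m, in world coordinates, good to about 4 mm: a listed point, or the origin of a listed thing).
The state is a dict: "time_s": time; "joint_positions": joint angles; "joint_velocities": joint speeds; "tau": joint torques, N m; "tool_pos": TCP position; "tcp_rot": TCP orientation; "wrist_force": force on the tool from outside, world axes, zero at the start; "ft_torque": the same for the moment, N m; "width": finger opening in m; "grip_force": force on a finger pad.
Only numpy, scipy, OpenCV 4.12 (cv2) and the standard library are available. Lean on these libraries where they do the work, as an engineer would, in place of code of your own. Each camera call takes 0.05 s, during which the arm holds its last target. There are 200 camera calls.

## Working session

There is one attempt and no reset: what is moved stays moved. The work goes in short steps, Python scripts to look and compute and a shell command to move; the robot and the scene stay as the last step left them, time stands still between calls to the robot, and variables do not carry over. Pictures are saved under pics/ and viewed, at most 10 in all, crops included, and the job is handed in when it is done.

```bash
mkdir -p pics; ls; cat > h.py <<'E'
import numpy as np, cv2, json
from plant import manip, capture, spotter
from scipy.spatial.transform import Rotation as R
def save(p,n): cv2.imwrite(f'pics/{n}.png',p['img'])
def pose():
    s=manip.state(); return np.array(s['tool_pos']),R.from_rotvec(s['tcp_rot']).as_matrix(),s
def cloud(p):
    "world xyz per pixel"
    v,u=np.mgrid[:480,:640].astype(np.float32)
    x=(u-p['cx'])/p['fx'];y=(v-p['cy'])/p['fy']
    K=np.array([[p['fx'],0,p['cx']],[0,p['fy'],p['cy']],[0,0,1.]])
    q=cv2.undistortPoints(np.stack([u.ravel(),v.ravel()],1)[:,None].astype(np.float64),K,np.array([p['k1'],0,0,0.]))[:,0].reshape(480,640,2)
    d=p['depth'][...,None]; c=np.concatenate([q*d,d],2)
    if 'R' in p: return (c-np.array(p['t']))@np.array(p['R'])
    H=np.array(p['hand_eye']);t,Rm,_=p['tp']
    return (c@H[:3,:3].T+H[:3,3])@Rm.T+t
E
python3 - <<'E'
from h import *
p=capture('scene');save(p,'scene')
for l in ['cap','stand','wash_bottle','beaker','marker']:
    for d in spotter.pinpoint(l,p): print(l,np.round(d['at'],3),round(d['p'],2))
for l in ['mouth','home']:
    for d in spotter.pinpoint(l,p): print(l,np.round(d['at'],3),round(d['p'],2))
C=cloud(p)
for d in spotter.regions_of('cap',p):
    m=d['mask']&(p['depth']>0);P=C[m];v,u=np.nonzero(d['mask']);top=np.percentile(P[:,2],95);T=P[P[:,2]>top-.006]
    print(round(d['p'],2),'px',u.mean(),v.mean(),'top',top,'c',(T.min(0)+T.max(0))/2,'ext',np.ptp(T,0))
s=manip.state();print({k:np.round(v,3) for k,v in s.items()})
E
```

```text
pics
cap [ 0.442 -0.227  0.001] 0.97
cap [ 0.549 -0.219  0.002] 0.79
cap [ 0.612 -0.137  0.   ] 0.55
cap [0.553 0.146 0.104] 0.32
stand [ 0.56   0.145 -0.002] 0.83
wash_bottle [ 0.752 -0.189 -0.003] 0.65
wash_bottle [0.556 0.147 0.097] 0.35
beaker [ 0.494 -0.387  0.   ] 0.79
marker [ 0.671 -0.351 -0.002] 0.55
mouth [0.553 0.146 0.102] 0.59
home [0.555 0.147 0.081] 0.75
0.84 px 230.96662468513853 262.00062972292193 top 0.040959073034591016 c [ 0.44732525 -0.22693584  0.03871511] ext [0.0782858  0.07891635 0.00750399]
0.78 px 328.5983606557377 275.5081967213115 top 0.020949690375537997 c [ 0.61182117 -0.13776912  0.01864985] ext [0.03804308 0.0397064  0.0073308 ]
0.75 px 273.60070671378094 287.19081272084804 top 0.0288916877617748 c [ 0.55203202 -0.22529366  0.02682414] ext [0.05516497 0.05393665 0.00761171]
{'time_s': np.float64(0.45), 'joint_positions': array([-1.354,  0.32 ,  1.565,  0.   ,  1.257, -0.02 ]), 'joint_velocities': array([ 0.002, -0.   , -0.001, -0.   ,  0.001,  0.   ]), 'tau': array([-0.0000e+00, -4.1194e+01, -2.3198e+01,  7.3000e-02,  3.9000e-02,
       -0.0000e+00]), 'tool_pos': array([ 0.135, -0.559,  0.228]), 'tcp_rot': array([-3.12 , -0.371, -0.   ]), 'wrist_force': array([ 0.407,  0.029, -0.169]), 'ft_torque': array([-0.   ,  0.019,  0.017]), 'grip_force': np.float64(0.0), 'width': np.float64(0.091)}
```

View pics/scene.png

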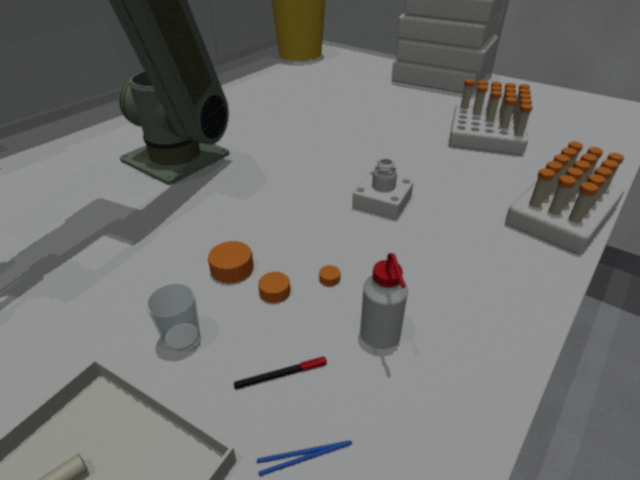

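The scene picture shows three orange caps: large at about (231,262), middle at (274,287) and small at (329,275). The jar in its foam stand is at (384,185). The middle cap's depth extent is about 55 mm, so it is the one I want. It is at about (0.551, -0.223). The jar is at about (0.555, 0.146).

```bash
cat >> h.py <<'E'
def delta(target):
    t,Rm,s=pose(); d=Rm.T@(np.array(target)-t); print('shift',np.round(d,4),'yaw_x',round(float(np.arctan2(Rm[1,0],Rm[0,0])),4)); return d
E
python3 - <<'E'
from h import *
delta([.535,-.235,.20]);print(np.round(pose()[1],3))
print(np.round(capture('wrist')['hand_eye'],3))
E
```

```text
shift [ 0.4649 -0.221   0.0279] yaw_x 0.2368
[[ 0.972  0.235 -0.   ]
 [ 0.235 -0.972  0.   ]
 [ 0.    -0.    -1.   ]]
[[ 0.    -0.964 -0.267  0.076]
 [ 1.     0.    -0.     0.   ]
 [ 0.    -0.267  0.964 -0.157]
 [ 0.     0.     0.     1.   ]]
```

```bash
python3 -m creep '[[[0.04,-0.019,0.002],0],[[0.08,-0.038,0.004],0],[[0.12,-0.057,0.006],0],[[0.16,-0.076,0.008],0],[[0.2,-0.095,0.010],0],[[0.24,-0.114,0.012],0],[[0.28,-0.133,0.014],0],[[0.32,-0.152,0.014],0]]' 0.0912 10; python3 -m creep '[[[0.04,-0.019,0.002],0],[[0.08,-0.038,0.004],0],[[0.12,-0.057,0.008],0],[[0.145,-0.069,0.010],0],[[0.145,-0.069,0.010],0],[[0.145,-0.069,0.01],0]]'
python3 - <<'E'
from h import *
tp=pose();p=capture('wrist');p['tp']=tp;save(p,'w1')
print(tp[0],np.round(tp[2]['joint_positions'],2))
C=cloud(p)
for d in spotter.regions_of('cap',p):
    m=d['mask']&(p['depth']>0);P=C[m];v,u=np.nonzero(d['mask'])
    if len(P)<50: continue
    top=np.percentile(P[:,2],90);T=P[abs(P[:,2]-top)<.004]
    print(round(d['p'],2),'px',u.mean(),v.mean(),'top',top,'c',(T.min(0)+T.max(0))/2,'circ',cv2.minEnclosingCircle(T[:,:2].astype(np.float32)))
    c=(T.min(0)+T.max(0))/2; delta([c[0],c[1],.018])
E
```

```text
time_s: 1.3
tool_pos: [0.4114, -0.3347, 0.2139]
tcp_rot: [3.119, 0.371, -0.0]
wrist_force: [-0.1, -0.4, -0.2]
width: 0.0911
grip_force: 0.0
time_s: 1.9
tool_pos: [0.5351, -0.2347, 0.2037]
tcp_rot: [3.119, 0.373, -0.001]
wrist_force: [-0.9, -0.4, -0.2]
width: 0.0914
grip_force: 0.0
[ 0.53507182 -0.23473281  0.20367717] [-0.43  0.35  1.58 -0.    1.21  0.9 ]
0.87 px 230.66717557251908 106.36692111959287 top 0.020093067340992372 c [ 0.61119918 -0.13544878  0.01894228] circ ((0.6105952262878418, -0.13505138456821442), 0.020398961380124092)
shift [ 0.0982 -0.0795  0.186 ] yaw_x 0.236
0.69 px 312.7227573750753 198.00541842263698 top 0.027730506753604355 c [ 0.55150123 -0.22151225  0.02658696] circ ((0.5514189600944519, -0.22159478068351746), 0.028485532850027084)
shift [ 0.0201 -0.0098  0.186 ] yaw_x 0.236
0.57 px 289.60062630480166 297.3027139874739 top 0.03977326661887064 c [ 0.45584562 -0.22448212  0.03856807] circ ((0.4450618326663971, -0.2242954969406128), 0.040916234254837036)
shift [-0.0736 -0.0293  0.1861] yaw_x 0.236
```

View pics/w1.png

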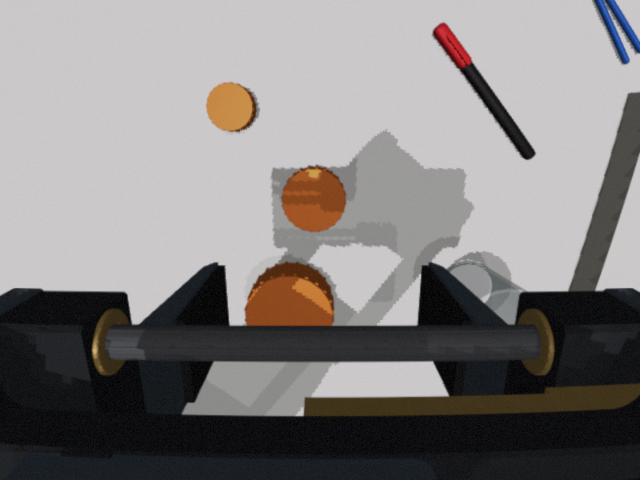

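The wrist picture shows the middle cap at (313,198), the small one at (231,106) and the large one below at (290,297). The fingers have free room at ±y. Next I go down and grip.

```bash
python3 -m creep '[[[0.02,-0.010,0.03],0],[[0.02,-0.010,0.07],0],[[0.02,-0.010,0.11],0],[[0.02,-0.010,0.14],0],[[0.02,-0.010,0.16],0],[[0.02,-0.010,0.175],0],[[0.02,-0.010,0.185],0],[[0.02,-0.010,0.185],0]]'; python3 -m creep '[[[0,0,0],0],[[0,0,0],0],[[0,0,0],0],[[0,0,0],0],[[0,0,0],0],[[0,0,0],0],[[0,0,0],0],[[0,0,0],0]]' 0.04 25
```

```text
time_s: 2.8
tool_pos: [0.5509, -0.2212, 0.018]
tcp_rot: [-3.119, -0.369, 0.003]
wrist_force: [0.4, 0.7, -0.7]
width: 0.0914
grip_force: 0.0
time_s: 3.6
tool_pos: [0.5525, -0.2208, 0.0194]
tcp_rot: [3.119, 0.371, 0.001]
wrist_force: [-0.2, -0.7, 5.1]
width: 0.0555
grip_force: 25.0
```

```bash
python3 -m creep '[[[0,0,-0.01],0],[[0,0,-0.03],0],[[0,0,-0.06],0],[[0,0,-0.1],0],[[0,0,-0.14],0],[[0,0,-0.18],0],[[0,0,-0.2],0],[[0,0,-0.2],0]]'; python3 - <<'E'
from h import *
_,Rm,s=pose();print(s['width'],s['wrist_force']);delta(np.array([.555,.146,.22])-.06*Rm[:,0])
E
```

```text
time_s: 4.4
tool_pos: [0.5537, -0.2211, 0.2227]
tcp_rot: [3.116, 0.371, 0.01]
wrist_force: [0.6, -0.1, -0.8]
width: 0.0556
grip_force: 25.0
0.055626636247697855 [ 0.57581704 -0.11221855 -0.8123535 ]
shift [ 0.0274 -0.3566  0.0017] yaw_x 0.2369
```

```bash
python3 -m creep '[[[0.003,-0.04,0],0],[[0.006,-0.085,0],0],[[0.01,-0.13,0],0],[[0.014,-0.175,0],0],[[0.018,-0.22,0],0],[[0.021,-0.265,0],0],[[0.024,-0.31,0],0],[[0.027,-0.357,0],0]]'; python3 -m creep '[[[0,0,0],0],[[0,0,0],0],[[0,0,0],0]]'
python3 - <<'E'
from h import *
tp=pose();p=capture('wrist');p['tp']=tp;save(p,'w2')
print(tp[0],np.round(tp[2]['joint_positions'],2))
for l in ['mouth','home','ridge','stand']:
    for d in spotter.pinpoint(l,p): print(l,np.round(d['at'],4),round(d['p'],2))
C=cloud(p);v,u=np.mgrid[:480,:640]
z=C[...,2]
ok=(p['depth']>0)&(np.hypot(C[...,0]-.555,C[...,1]-.146)<.035)
for lo,hi in [(.102,.110),(.094,.1015),(.08,.09)]:
    m=ok&(z>lo)&(z<hi);T=C[m]
    if len(T)>10: print(lo,len(T),'z',np.median(T[:,2]),'circ',cv2.minEnclosingCircle(T[:,:2].astype(np.float32)),'px',u[m].mean(),v[m].mean())
q=capture('side');save(q,'s2')
for l in ['mouth','home']:
    for d in spotter.pinpoint(l,q): print('side',l,np.round(d['at'],4),round(d['p'],2))
E
```

```text
time_s: 5.2
tool_pos: [0.493, 0.1341, 0.217]
tcp_rot: [3.119, 0.37, -0.006]
wrist_force: [1.4, -0.5, -0.4]
width: 0.0555
grip_force: 25.0
time_s: 5.5
tool_pos: [0.4943, 0.1318, 0.2179]
tcp_rot: [3.119, 0.37, -0.003]
wrist_force: [0.3, -0.5, -1.6]
width: 0.0552
grip_force: 25.0
[0.49425137 0.13181184 0.21788419] [ 0.24  0.23  1.72 -0.    1.2   1.57]
mouth [0.5553 0.1484 0.11  ] 0.74
home [0.5573 0.1453 0.0832] 0.86
home [0.5554 0.1446 0.0985] 0.46
home [0.5556 0.1451 0.0037] 0.26
ridge [0.5575 0.1474 0.0987] 0.67
stand [0.5547 0.1471 0.0045] 0.87
0.102 907 z 0.10500934751291295 circ ((0.5555044412612915, 0.14739100635051727), 0.022432928904891014) px 321.7706725468578 148.787210584344
0.094 944 z 0.09868037435903995 circ ((0.5560152530670166, 0.14764100313186646), 0.0231736209243536) px 322.3305084745763 148.59851694915255
0.08 273 z 0.08191976459663414 circ ((0.5561056733131409, 0.14747829735279083), 0.02579374983906746) px 322.6923076923077 135.35164835164835
side mouth [0.5616 0.1419 0.1082] 0.65
side home [0.5532 0.1483 0.0891] 0.71
```

View pics/w2.png

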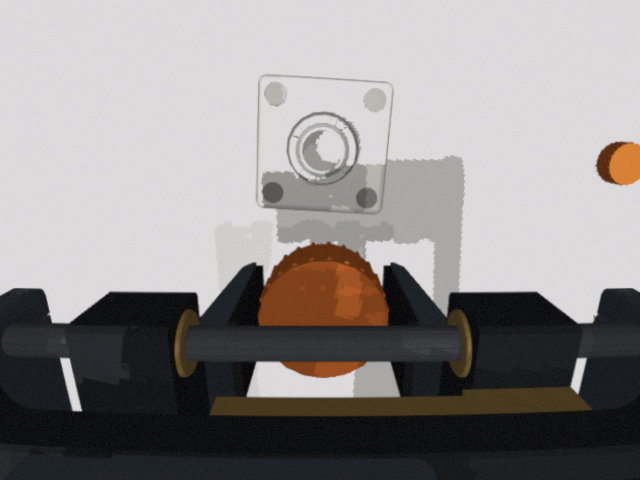

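View pics/s2.png

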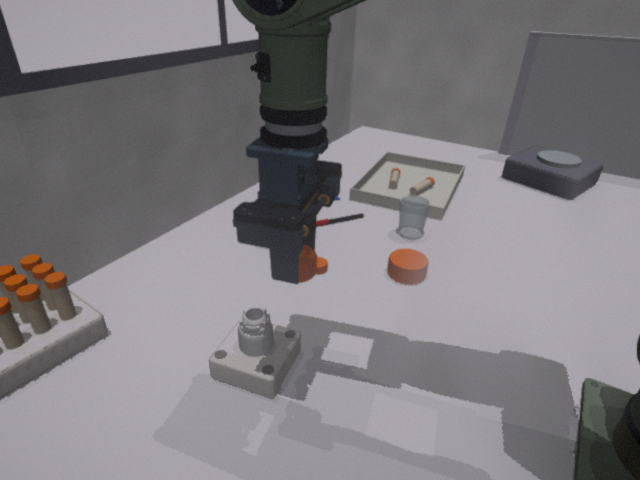

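The wrist view shows the jar mouth at (322,149) in its white stand and the cap held between the pads at (322,315). The side view agrees: the cap is held level and the jar stands upright at (256,325). Next I measure the cap within the hand using the same camera.

```bash
python3 - <<'E'
from h import *
from scipy.optimize import least_squares
def fit(T):
    r=least_squares(lambda a:np.hypot(T[:,0]-a[0],T[:,1]-a[1])-a[2],[*T[:,:2].mean(0),.02],loss='soft_l1',f_scale=.001);return r.x
tp=pose();p=capture('wrist');p['tp']=tp
C=cloud(p);t,Rm,_=tp;L=(C-t)@Rm  # tool coords
hsv=cv2.cvtColor(p['img'],cv2.COLOR_BGR2HSV)
v,u=np.mgrid[:480,:640]
m=(hsv[...,0]<20)&(hsv[...,1]>140)&(p['depth']>0)&(abs(u-322)<75)&(v>235)&(v<385)
P=L[m];zt=np.percentile(P[:,2],10);print('cap top tool z',zt, len(P))
T=P[P[:,2]<zt+.004];print('tool ext',T.min(0),T.max(0),'circ',cv2.minEnclosingCircle(T[:,:2].astype(np.float32)))
s=P[(P[:,2]>zt+.006)&(P[:,2]<zt+.022)];print('front side max x',np.percentile(s[:,0],[90,97,100]))
# tilt of top
A=np.c_[T[:,:2],np.ones(len(T))];print('plane',np.linalg.lstsq(A,T[:,2],rcond=None)[0][:2])
# jar rim, height bands, edge circle fit in world
for lo,hi in [(.1035,.109),(.096,.1),(.04,.049)]:
    ok=(p['depth']>0)&(np.hypot(C[...,0]-.556,C[...,1]-.1475)<(.03 if lo>.05 else .09))&(C[...,2]>lo)&(C[...,2]<hi)
    Q=C[ok].astype(np.float32)
    print(lo,len(Q),'z',np.median(Q[:,2]),'fit',fit(Q) if lo>.05 else cv2.minAreaRect(Q[:,:2]), 'ext mid',(Q.min(0)+Q.max(0))/2)
E
```

```text
cap top tool z -0.008124787214325167 9463
tool ext [-0.02853699 -0.02802422 -0.02523065] [ 0.02697401  0.02932965 -0.00415193] circ ((0.0027657044120132923, 0.0006961959879845381), 0.031776703894138336)
front side max x [0.02608916 0.02675234 0.02715074]
plane [0.00577377 0.00281313]
0.1035 686 z 0.10534776 fit [0.55609252 0.14774539 0.01525448] ext mid [0.5562434  0.14774542 0.10569437]
0.096 795 z 0.09840181 fit [0.55603848 0.14760504 0.02076694] ext mid [0.55606925 0.1473178  0.09805831]Traceback (most recent call last):
  File "<stdin>", line 19, in <module>
cv2.error: OpenCV(4.12.0) /io/opencv/modules/imgproc/src/convhull.cpp:143: error: (-215:Assertion failed) total >= 0 && (depth == CV_32F || depth == CV_32S) in function 'convexHull'
```

```bash
python3 - <<'E'
from h import *
_,Rm,_=pose();delta(np.array([.5561,.1476,.14])+.001*Rm[:,0]-.0006*Rm[:,1])
E
```

```text
shift [ 0.0642 -0.0011  0.0789] yaw_x 0.236
```

```bash
python3 -m creep '[[[0.022,0,0.0],0],[[0.044,-0.001,0.01],0],[[0.064,-0.001,0.02],0],[[0.064,-0.001,0.035],0],[[0.064,-0.001,0.055],0],[[0.064,-0.001,0.07],0],[[0.064,-0.001,0.079],0],[[0.064,-0.001,0.079],0]]'
python3 -m creep '[[[0,0,0],0],[[0,0,0],0],[[0,0,0],0]]'
python3 - <<'E'
from h import *
tp=pose();p=capture('side');save(p,'s3');cv2.imwrite('pics/s3.png',cv2.resize(p['img'][200:400,170:350],None,fx=3,fy=3))
_,Rm,_=tp;delta(np.array([.5561,.1476,.12])+.001*Rm[:,0]-.0006*Rm[:,1])
for i in range(3): print(np.round(manip.state()['wrist_force'],2)); capture('side')
E
```

```text
time_s: 6.75
tool_pos: [0.5559, 0.1484, 0.1387]
tcp_rot: [3.119, 0.371, -0.004]
wrist_force: [0.3, 0.2, -0.1]
width: 0.0555
grip_force: 25.0
time_s: 7.05
tool_pos: [0.5571, 0.1488, 0.1408]
tcp_rot: [-3.119, -0.371, -0.003]
wrist_force: [0.4, 0.5, -0.5]
width: 0.0556
grip_force: 25.0
shift [-0.0002  0.0004  0.0207] yaw_x 0.2368
[ 0.36  0.28 -1.46]
[ 0.03 -0.34 -0.39]
[ 0.26  0.58 -0.68]
```

View pics/s3.png

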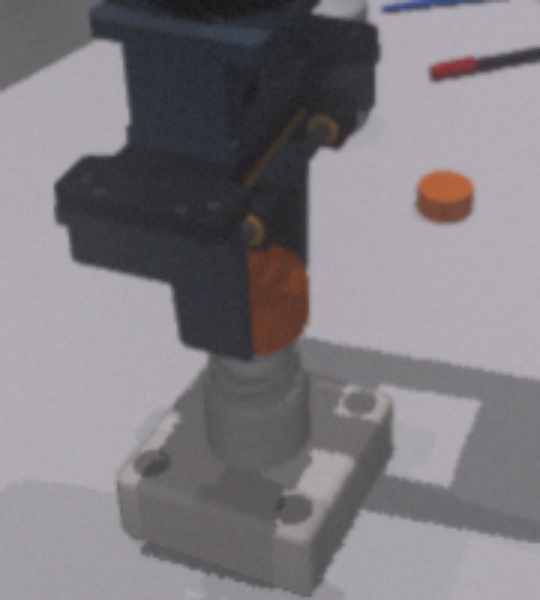

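The crop shows the cap level and centred above the neck (cap at (280,300), neck at (255,375)). Next I lower it gently.

```bash
python3 -m creep '[[[0,0,0.005],0],[[0,0,0.01],0],[[0,0,0.014],0],[[0,0,0.017],0],[[0,0,0.019],0],[[0,0,0.02],0],[[0,0,0.02],0]]'
python3 -m creep '[[[0,0,0.001],0],[[0,0,0.002],0],[[0,0,0.002],0]]'
python3 -m creep '[[[0,0,0.0005],0],[[0,0,0.001],0],[[0,0,0.001],0]]'
```

```text
time_s: 7.95
tool_pos: [0.5566, 0.1487, 0.1198]
tcp_rot: [3.119, 0.371, -0.0]
wrist_force: [0.2, -0.2, -0.8]
width: 0.0556
grip_force: 25.0
time_s: 8.25
tool_pos: [0.5569, 0.1487, 0.1185]
tcp_rot: [3.12, 0.371, 0.001]
wrist_force: [-0.1, -0.0, 2.4]
width: 0.0555
grip_force: 25.0
time_s: 8.55
tool_pos: [0.5569, 0.1487, 0.118]
tcp_rot: [3.12, 0.371, 0.002]
wrist_force: [-1.3, -0.3, 5.9]
width: 0.0561
grip_force: 25.0
```

```bash
python3 -m creep '[[[0,0,0],-0.07],[[0,0,0],-0.14],[[0,0,0],-0.2],[[0,0,0],-0.2]]'; python3 -m creep '[[[0,0,0],-0.07],[[0,0,0],-0.14],[[0,0,0],-0.2],[[0,0,0],-0.2]]'; python3 -c "
from h import *
s=manip.state();print(np.round(s['wrist_force'],2),np.round(s['ft_torque'],3))"
```

```text
time_s: 8.95
tool_pos: [0.5571, 0.149, 0.1183]
tcp_rot: [-3.066, -0.682, -0.003]
wrist_force: [-2.5, 0.9, 8.2]
width: 0.0555
grip_force: 25.0
time_s: 9.35
tool_pos: [0.5564, 0.1487, 0.1166]
tcp_rot: [2.984, 0.983, -0.001]
wrist_force: [-0.6, -0.2, -1.2]
width: 0.0549
grip_force: 25.0
[-0.61 -0.23 -1.18] [-0.08  -0.015  0.015]
```

```bash
python3 -m creep '[[[0,0,0.0005],0],[[0,0,0.001],0],[[0,0,0.001],0]]';python3 -m creep '[[[0,0,0.0005],0],[[0,0,0.001],0],[[0,0,0.001],0]]'
```

```text
time_s: 9.65
tool_pos: [0.5566, 0.1487, 0.116]
tcp_rot: [2.984, 0.983, -0.0]
wrist_force: [-0.1, -0.6, 1.0]
width: 0.0553
grip_force: 25.0
time_s: 9.95
tool_pos: [0.5567, 0.1487, 0.1157]
tcp_rot: [2.984, 0.983, 0.001]
wrist_force: [-2.0, -0.9, 5.5]
width: 0.0554
grip_force: 25.0
```

```bash
for i in 1 2; do python3 -m creep '[[[0,0,0],-0.07],[[0,0,0],-0.14],[[0,0,0],-0.2],[[0,0,0],-0.2]]'; done; python3 -m creep '[[[0,0,0],-0.05],[[0,0,0],-0.1],[[0,0,0],-0.1]]'
```

```text
time_s: 10.35
tool_pos: [0.5574, 0.149, 0.1157]
tcp_rot: [2.87, 1.276, 0.003]
wrist_force: [-1.1, 0.4, 5.1]
width: 0.0554
grip_force: 25.0
time_s: 10.75
tool_pos: [0.5574, 0.1491, 0.1157]
tcp_rot: [2.729, 1.555, 0.004]
wrist_force: [0.3, 1.0, 5.2]
width: 0.0553
grip_force: 25.0
time_s: 11.05
tool_pos: [0.5574, 0.1492, 0.1157]
tcp_rot: [2.648, 1.69, 0.004]
wrist_force: [-0.0, 1.2, 4.6]
width: 0.0554
grip_force: 25.0
```

```bash
for i in 1 2; do python3 -m creep '[[[0,0,0],-0.05],[[0,0,0],-0.1],[[0,0,0],-0.1]]'|grep -E 'tool_pos|force:'; done
```

```text
tool_pos: [0.5574, 0.1493, 0.1157]
wrist_force: [0.2, 0.9, 4.7]
grip_force: 25.0
tool_pos: [0.5573, 0.1493, 0.1157]
wrist_force: [-1.6, 1.6, 5.6]
grip_force: 25.0
```

```bash
for i in 1 2; do python3 -m creep '[[[0,0,0],-0.05],[[0,0,0],-0.1],[[0,0,0],-0.1]]'|grep -E 'tool_pos|force:'; done
```

```text
tool_pos: [0.5572, 0.1495, 0.1157]
wrist_force: [-1.0, 1.5, 5.1]
grip_force: 25.0
tool_pos: [0.5564, 0.1488, 0.1147]
wrist_force: [-0.5, 0.6, 2.6]
grip_force: 25.0
```

```bash
python3 -m creep '[[[0,0,0.0005],0],[[0,0,0.001],0],[[0,0,0.001],0]]'|grep -E 'tool_pos|force:'; python3 -m creep '[[[0,0,0],-0.02],[[0,0,0],-0.04],[[0,0,0],-0.04]]'|grep -E 'tool_pos|force:'
```

```text
tool_pos: [0.5559, 0.149, 0.1134]
wrist_force: [-2.3, 1.5, 1.1]
grip_force: 25.0
tool_pos: [0.5564, 0.1486, 0.1135]
wrist_force: [-2.1, 1.2, -1.2]
grip_force: 25.0
```

Force is free and the height is falling, so the lugs are in the gaps. I follow it down.

```bash
for i in 1 2 3; do python3 -m creep '[[[0,0,0.0005],0],[[0,0,0.001],0],[[0,0,0.001],0]]'|grep -E 'tool_pos|force:'; done
```

```text
tool_pos: [0.5565, 0.1487, 0.1129]
wrist_force: [-2.6, 1.8, -0.0]
grip_force: 25.0
tool_pos: [0.5566, 0.1487, 0.1117]
wrist_force: [-0.9, 0.7, -0.2]
grip_force: 25.0
tool_pos: [0.5567, 0.1486, 0.1108]
wrist_force: [-0.7, 1.1, -1.4]
grip_force: 25.0
```

```bash
for i in 1 2 3; do python3 -m creep '[[[0,0,0.0005],0],[[0,0,0.001],0],[[0,0,0.001],0]]'|grep -E 'tool_pos|force:'; done
```

```text
tool_pos: [0.5567, 0.1486, 0.11]
wrist_force: [-1.6, 0.4, -0.3]
grip_force: 25.0
tool_pos: [0.5567, 0.1487, 0.1089]
wrist_force: [-1.2, 0.0, 0.2]
grip_force: 25.0
tool_pos: [0.5568, 0.1487, 0.1085]
wrist_force: [-2.1, -0.1, 4.6]
grip_force: 25.0
```

```bash
for i in 1 2; do python3 -m creep '[[[0,0,0],0.07],[[0,0,0],0.14],[[0,0,0],0.14]]'|grep -E 'tool_pos|force:'; python3 -c "
from h import *
print(np.round(manip.state()['ft_torque'],2))"; done
```

```text
tool_pos: [0.5567, 0.1484, 0.1084]
wrist_force: [-2.5, -0.6, 5.1]
grip_force: 25.0
[-0.22  0.44  0.07]
tool_pos: [0.557, 0.1486, 0.1079]
wrist_force: [-1.5, 0.3, 2.3]
grip_force: 25.0
[-0.09  0.13 -0.04]
```

```bash
for i in 1 2; do python3 -m creep '[[[0,0,0.0003],0.07],[[0,0,0.0007],0.14],[[0,0,0.0007],0.14]]'|grep -E 'tool_pos|force:'; python3 -c "
from h import *
print(np.round(manip.state()['ft_torque'],2))"; done
```

```text
tool_pos: [0.5572, 0.1488, 0.1072]
wrist_force: [0.4, 0.5, 1.2]
grip_force: 25.0
[-0.04 -0.07 -0.04]
tool_pos: [0.5571, 0.1488, 0.1065]
wrist_force: [1.1, 0.9, 1.2]
grip_force: 25.0
[-0.08 -0.1  -0.03]
```

```bash
for i in 1 2; do python3 -m creep '[[[0,0,0.0003],0.07],[[0,0,0.0007],0.14],[[0,0,0.0007],0.14]]'|grep -E 'tool_pos|force:'; python3 -c "
from h import *
s=manip.state();print(np.round(s['ft_torque'],2),np.round(s['joint_positions'][5],2))"; done
```

```text
tool_pos: [0.5568, 0.1488, 0.1057]
wrist_force: [0.0, 0.2, 1.7]
grip_force: 25.0
[-0.07 -0.05  0.01] 0.93
tool_pos: [0.5571, 0.1489, 0.1054]
wrist_force: [0.7, 0.3, 1.4]
grip_force: 25.0
[ 0.01 -0.06  0.04] 1.07
```

```bash
for i in 1 2 3; do python3 -m creep '[[[0,0,0.0002],0.04],[[0,0,0.0003],0.07],[[0,0,0.0003],0.07]]'|grep -E 'tool_pos|t_force:'; python3 -c "
from h import *
s=manip.state();print(np.round(s['ft_torque'],2),np.round(R.from_rotvec(s['tcp_rot']).as_matrix()[:2,0],3))"; done
```

```text
tool_pos: [0.5572, 0.1489, 0.1054]
wrist_force: [-0.5, -0.2, 3.4]
[-0.02 -0.1   0.02] [0.784 0.621]
tool_pos: [0.5574, 0.1488, 0.1053]
wrist_force: [-0.1, 0.1, 6.0]
[-0.04 -0.    0.04] [0.825 0.565]
tool_pos: [0.5575, 0.1488, 0.1053]
wrist_force: [0.5, 0.5, 6.2]
[-0.09  0.01  0.03] [0.863 0.506]
```

```bash
for i in 1 2 3; do python3 -m creep '[[[0,0,0],0.04],[[0,0,0],0.07],[[0,0,0],0.07]]'|grep -E 'tool_pos|t_force:'; python3 -c "
from h import *
s=manip.state();print(np.round(s['ft_torque'],2),np.round(R.from_rotvec(s['tcp_rot']).as_matrix()[:2,0],3))"; done
```

```text
tool_pos: [0.5575, 0.1484, 0.1053]
wrist_force: [-0.7, -2.8, 7.8]
[-0.3   0.01  0.18] [0.896 0.445]
tool_pos: [0.5576, 0.1483, 0.1053]
wrist_force: [0.7, -2.0, 6.9]
[-0.35 -0.04  0.41] [0.924 0.382]
tool_pos: [0.5576, 0.1482, 0.1053]
wrist_force: [0.7, -1.9, 6.0]
[-0.35 -0.    0.68] [0.948 0.317]
```

The end stop is felt: torque rises at the foam's stiffness, and the cap has sunk 3.4 mm from where it seated. I unload the twist and pressure, then let go.

```bash
python3 -m creep '[[[0,0,-0.0005],-0.08],[[0,0,-0.001],-0.16],[[0,0,-0.001],-0.16]]'|grep -E 'tool_pos|t_force:'; python3 -c "
from h import *
s=manip.state();print(np.round(s['ft_torque'],2))"
python3 -m creep '[[[0,0,0],0],[[0,0,0],0],[[0,0,0],0],[[0,0,0],0],[[0,0,0],0],[[0,0,0],0],[[0,0,0],0],[[0,0,0],0]]' 0.085
python3 -m creep '[[[0,0,-0.005],0],[[0,0,-0.02],0],[[0,0,-0.05],0],[[0,0,-0.09],0],[[0,0,-0.12],0],[[-0.03,0,-0.12],0],[[-0.06,0,-0.12],0],[[-0.06,0,-0.12],0]]'
python3 - <<'E'
from h import *
tp=pose();p=capture('wrist');p['tp']=tp;C=cloud(p);save(p,'w5')
m=(p['depth']>0)&(np.hypot(C[...,0]-.556,C[...,1]-.1476)<.04)&(C[...,2]>.107)
T=C[m];print(tp[0],'cap top z',np.percentile(T[:,2],[10,50,90]),cv2.minEnclosingCircle(T[:,:2].astype(np.float32)))
A=np.c_[T[:,:2],np.ones(len(T))];print('tilt',np.linalg.lstsq(A,T[:,2],rcond=None)[0][:2])
q=capture('side');cv2.imwrite('pics/s5.png',cv2.resize(q['img'][200:400,170:350],None,fx=3,fy=3))
E
```

```text
tool_pos: [0.5573, 0.1484, 0.1054]
wrist_force: [2.3, -1.6, 2.4]
[-0.29 -0.33  0.13]
time_s: 19.35
tool_pos: [0.5567, 0.1487, 0.1052]
tcp_rot: [3.053, 0.742, 0.0]
wrist_force: [0.8, -0.2, -1.0]
width: 0.0847
grip_force: 0.0
time_s: 20.15
tool_pos: [0.5003, 0.1199, 0.226]
tcp_rot: [3.053, 0.741, -0.003]
wrist_force: [0.7, 0.3, 0.3]
width: 0.0853
grip_force: 0.0
[0.50028487 0.11992887 0.22598454] cap top z [0.11298972 0.31875964 0.33524199] ((0.5499369502067566, 0.1444902867078781), 0.03558409959077835)
tilt [-4.42254198 -2.26362711]
```

View pics/s5.png

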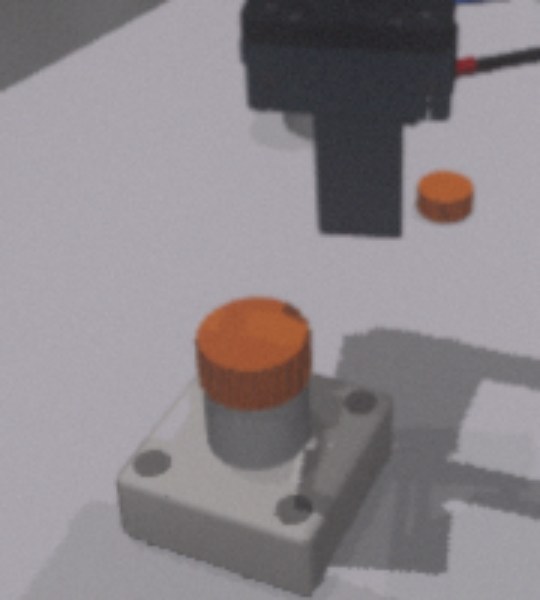

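The crop shows the cap level on the jar at (253,350), with the gripper clear. One height check, leaving the gripper's own points out.

```bash
python3 - <<'E'
from h import *
tp=pose();p=capture('wrist');p['tp']=tp;C=cloud(p)
m=(p['depth']>0)&(np.hypot(C[...,0]-.556,C[...,1]-.1476)<.04)&(C[...,2]>.107)&(C[...,2]<.13)
T=C[m];print('cap top z',np.median(T[:,2]),cv2.minEnclosingCircle(T[:,:2].astype(np.float32)))
A=np.c_[T[:,:2],np.ones(len(T))];print('tilt',np.linalg.lstsq(A,T[:,2],rcond=None)[0][:2])
b=(p['depth']>0)&(np.hypot(C[...,0]-.556,C[...,1]-.1476)<.075)&(abs(C[...,2]-.045)<.006);print('foam top z (should be .045)',np.median(C[b][:,2]))
E
```

```text
cap top z 0.11285853563643654 ((0.5558505654335022, 0.14777477085590363), 0.02859790064394474)
tilt [0.00346724 0.00237546]
foam top z (should be .045) 0.04477707540911885
```

The cap top is at 112.9 mm against 113 mm expected at home, centred and level. I hand the job in.

```bash
python3 -c "
from h import *
print(manip.finish_job())"
```

```text
the job is handed in; nothing more can be done
None
```

The orange cap is screwed fully home on the jar (top at 112.9 mm against 113 mm expected, centred and level) and released. The job is handed in at about 20 s, with no verdict returned.

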